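# Snap the funnel holder onto its stand

## Robot

A 6-joint arm with a two-finger parallel gripper is mounted at the origin on a cart in front of the work surface, level with it; the furniture and walls round the work are solid. World frame = base frame: x ahead of the robot, y to its left, z up, the work surface at z = 0. Lengths are in m, angles in rad, forces in N, time in s.
With the tool pointing down it reaches from about 0.275 to 0.85 m from the base axis. Payload 19 kg.
Tool frame: the origin (TCP) lies on the mounting face of the last link; the fingertips stand 173 mm ahead of it and the grasp point (between the pads) lies 155 mm ahead of it; z points along the fingers, y is the direction in which the jaws open and shut (so a half turn about z gives the same grasp; the last joint's range is limited). The gripper opens to 85 mm and grips with 20 to 120 N. Pads are 22 mm wide; open, the fingers measure 114 mm over their backs; the gripper's body (76 mm by 85 mm) begins 54 mm behind the grasp point. The pads swing forward as they close: fully open they stand 13 mm farther back than shut.
Start: joints at [-1.454, 0.15, 1.437, -0, 1.554, -0.134], TCP at [0.143, -0.557, 0.405] pointing down, gripper open.
Joint ranges: [-2.8, 2.8], [-0.68, 2.1], [0.12, 2.68], [-1.39, 4.53], [0.16, 2.79], [-2.81, 2.81]. Speed limits (rad/s): [1.89, 1.89, 2.22, 3.01, 3.01, 3.01].

## Interface

Orientations are given as a unit quaternion [w, x, y, z].
In Python, from plant import env, cams, ticket gives the robot as it stands.
- The arm moves only by the tool play_rows, never from a script. Its argument "motion" is a list of rows, each a list of 3 entries, a list of its own where there are three numbers: the shift along the world's x, y, z in mm, then the turn, a rotation vector about the world's x, y, z in degrees, then the finger opening in mm, from 0 to 85.4. A call has 1 to 20 rows; each row is the pose to reach, as a shift and turn from the pose commanded when the call began; what a row does not reach only later rows make up. A row lasts 1/12 s, in which the tool goes at most 41.7 mm and 7.16 degrees, less where a joint would pass 70% of its speed; a pose out of reach is approached as far as the arm can. A call with a gripper value outside its range is refused whole. The fingers move at their own pace and stop on an object; "grip_force" is the grip in N (left out, the last holds). Time passes only in rows, so rows that repeat a pose let the fingers close. It gives the time, the measured TCP pose, the force and the opening at its end, in the units of the state.
- env.sense(): the state, without advancing time (a new reading comes with each control period).
- cams.snapshot(name): name is "side" or "top"; returns (picture, depth): 420x560x3 uint8, blue, green, red; 420x560 float32, m along the optical axis (not along the pixel's ray), 0 where there is no reading.
- cams.camera_info(name): a dict with "K" (3x3 intrinsics, pixels), "R" (3x3) and "t" (3): a world point X has camera coordinates R X + t. Camera axes: x right, y down, z forward; pixel columns grow to the right and rows downward; lengths in m; the calibration is good to about 2 mm. A picture is of the moment at which its call begins. camera_info takes no time and is no camera call.
- ticket.hand_in(): hands the job in, once; it reports no verdict.
The state is a dict: "time": time; "joint_positions": joint angles; "qvel": joint speeds; "joint_efforts": joint torques, N m; "ee_pos": TCP position; "orientation": TCP orientation; "contact_force": force on the tool from outside, world axes, zero at the start; "wrist_torque": the same for the moment, N m; "opening": finger opening in m.
Only numpy, scipy, OpenCV 4.12 (cv2) and the standard library are available. Lean on these libraries where they do the work, as an engineer would, in place of code of your own. Each camera call takes 0.05 s, during which the arm holds its last target.

## Task

Lift the funnel holder out of its dock, stand it upright on the bench and let go of it. Then take it again by its sleeve, slide it down over the stand's rod past the sprung balls until it clicks and sits fully home on the shoulder, with its ring centred over the beaker, and let go. Do not push the beaker about or knock the other things on the bench.

Things in the scene. Friction and masses are not known exactly. Their poses are not given: they have to be found in the camera images.
- holder: Funnel holder, 160 g, starts in the dock: upright metal sleeve (outer diameter 34, height 42, through bore 17) with a foot flange (diameter 44, 5 thick) and a level arm (10 wide, 12 tall) leaving it along the holder's -x to a level open ring (50 outside, 38 inside, 8 thick). Stands upright by itself on a flat surface. Origin: on the sleeve's axis at its underside; z up along the sleeve.
- ring (a point): Centre of the holder's ring, 100 mm along the holder's -x from the sleeve's axis and 26 mm above the underside.
- bar_grip (a point): Middle of the bare part of the holder's arm, 53 mm along the holder's -x from the sleeve's axis, 26 mm above the underside; the arm is bare up to 75 mm from the axis. Pinch it here across its 10 mm width (along the holder's y).
- dock: Fixed grey block, 60 x 60, 55 high, low screw strips on two sides (90 overall). Square pocket 48 x 48, floor 15 above the bench; slot 22 wide for the arm in its -x wall, down to 29 above the bench. The walls are so close round the sleeve that only the arm and ring outside can be grasped; the holder lifts straight up. Origin: centre of the underside; the arm comes out along the dock's -x.
- stand: Fixed stand: base plate 190 x 100 x 12 mm (45 mm behind the rod, +x, to 145 before it, -x), pillar of 30 diameter (48 at its foot) whose flat top is the shoulder, 80 above the bench, and on it a rod of 15 diameter with tapered tip, top 142 above the bench. A sprung ball sticks out on each side of the rod. The beaker stands on the plate on the -x side. Origin: on the rod's axis at bench level.
- home (a point): On the rod's axis at the level of the shoulder (80 above the bench): the holder's origin is here when it is home.
- rod_top (a point): Top of the rod, on its axis, 62 above the shoulder.
- ball_l (a joint): Sprung steel ball of 12 diameter on the rod's +y side (stand's axes), centre 48 above the shoulder, sticking out 3.5 mm. Value: how far it is pressed in, 0 = out, 0.0045 m = fully in. Spring: 5 N out, 11 N at 2.5 mm. Pushing the sleeve down past both balls takes about 6 to 15 N; once the sleeve's top is below them they spring out over it (the click).
- ball_r (a joint): The same ball on the rod's -y side (stand's axes): 0 = out, 0.0045 m = fully in.
- beaker: Low glass beaker, empty, 54 diameter, 70 high, loose on the stand's base plate (12 above the bench), its axis about 98 mm from the rod. Origin: centre of its underside.
- petri: Bystander: flat glass dish with lid, 67 diameter, 18 high. Origin: centre of the underside.
- vial_a: Bystander: small capped sample vial, 23 diameter, 56 high. Origin: centre of the underside.
- rubber_stopper: Bystander: rubber stopper, 26 diameter and high. Origin: centre of the underside.
- tape: Bystander: roll of paper tape lying flat, 62 diameter, 19 high. Origin: centre of the underside.
- remote_pad: Bystander, fixed to the bench: round push key, 60 diameter, 21 high. Origin: centre of the underside.
- pen: Bystander: felt pen lying down, 134 long, 16 high. Origin: centre of the underside.
Not all that is in view belongs to the job. There is more than one size of the beaker; the job needs the largest.

How it is judged:
By the outcome, as a careful person would: the job done as asked, in the order asked, and still so for the second after the job is handed in, with the robot touching nothing.
It also fails if it takes over 66 s, if anything falls off the work surface, if the arm or the gripper's body presses on something with over 40 N, if the wrist force passes 120 N, or if a joint passes its speed limit or range.

## Working session

There is one attempt and no reset: what is moved stays moved. The work goes in short steps, Python scripts to look and compute and a tool call to move; the robot and the scene stay as the last step left them, time stands still between calls to the robot, and variables do not carry over. Pictures are saved under pics/ and viewed, and the job is handed in when it is done.

Besides the shell and the picture viewer there is one more tool, called after "Emit:" by a JSON object that holds its "method" and its "body", one argument or row to a line. play_rows: Moves the arm, as the interface text tells. Its arguments: {"type":"object","properties":{"motion":{"type":"array"},"grip_force":{"type":"number"}},"required":["motion"]}

```bash
mkdir -p pics; ls; python3 - <<'E'
from plant import env,cams,ticket
import cv2,numpy as np
print(env.sense())
for n in("side","top"):
    p,d=cams.snapshot(n); cv2.imwrite(f"pics/{n}0.png",p); np.save(f"pics/{n}0.npy",d); print(n,{k:np.round(v,4).tolist() for k,v in cams.camera_info(n).items()})
E
```

```text
pics
{'time': 0.0, 'joint_positions': array([-1.45400913e+00,  1.50972028e-01,  1.43801573e+00,  2.11061058e-05,
        1.55379201e+00, -1.33967931e-01]), 'qvel': array([ 0.00011361,  0.00083822, -0.00124164, -0.00093055, -0.0017226 ,
        0.00015972]), 'joint_efforts': array([-2.36040767e-03, -7.13043523e+01, -5.70873678e+01, -3.01293157e-04,
        8.83350527e-03,  3.08177778e-05]), 'ee_pos': array([ 0.14267547, -0.55698064,  0.40409091]), 'orientation': array([-5.93446586e-04,  9.92150372e-01,  1.25049136e-01,  1.56498580e-05]), 'contact_force': array([ 0.2238483 , -0.70060225, -1.46302017]), 'wrist_torque': array([-0.04042401,  0.07530252, -0.0161836 ]), 'opening': 0.08533439077133681}
side {'K': [[492.8218, 0.0, 273.6083], [0.0, 492.8218, 210.4752], [0.0, 0.0, 1.0]], 'R': [[0.9913, -0.1311, 0.0097], [-0.0622, -0.5329, -0.8439], [0.1158, 0.8359, -0.5365]], 't': [-0.535, 0.1863, 1.1552]}
top {'K': [[489.7491, 0.0, 276.8427], [0.0, 489.7491, 213.6095], [0.0, 0.0, 1.0]], 'R': [[-0.0022, -1.0, -0.0071], [-0.9995, 0.0024, -0.0323], [0.0323, 0.007, -0.9995]], 't': [0.1301, 0.5453, 1.4766]}
```

View pics/side0.png

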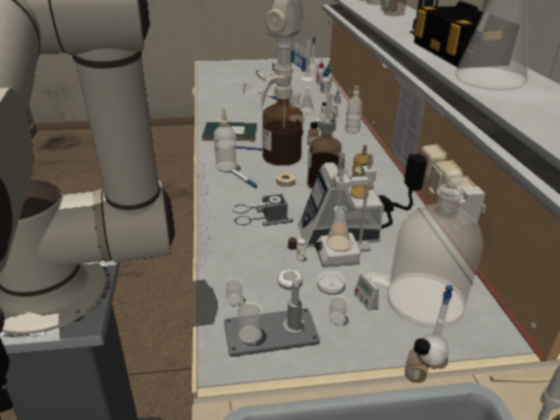

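View pics/top0.png

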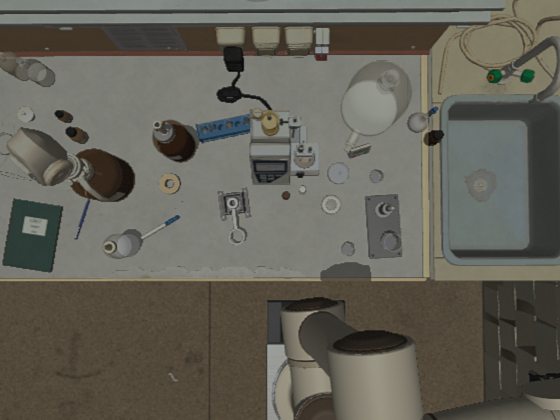

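```bash
python3 - <<'E'
import cv2
a=cv2.imread("pics/top0.png");b=cv2.imread("pics/side0.png")
cv2.imwrite("pics/c1.png",cv2.resize(a[170:270,200:420],(792,360),interpolation=cv2.INTER_CUBIC))
cv2.imwrite("pics/c2.png",cv2.resize(b[170:360,210:390],(568,600),interpolation=cv2.INTER_CUBIC))
E
```

```text
(no output)
```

View pics/c1.png

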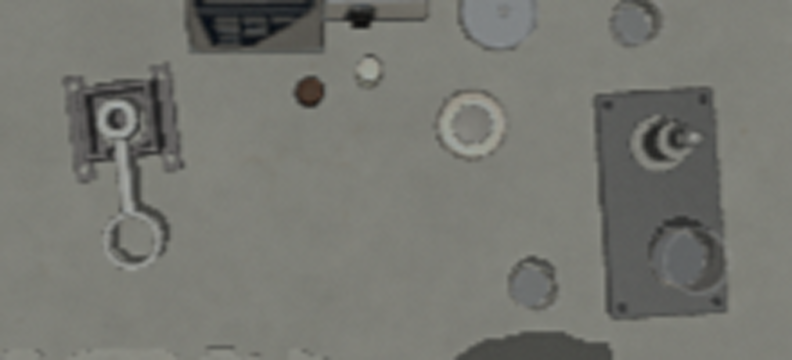

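View pics/c2.png

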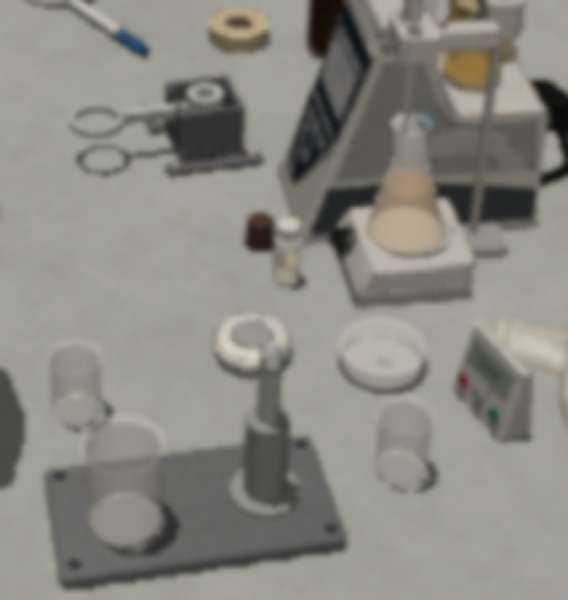

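```bash
cat > h.py <<'E'
from plant import env,cams,ticket
import cv2,numpy as np
def cloud(n,d):
    c=cams.camera_info(n);K,R,t=[np.array(c[k]) for k in("K","R","t")]
    v,u=np.mgrid[:d.shape[0],:d.shape[1]]
    P=np.stack([(u-K[0,2])/K[0,0]*d,(v-K[1,2])/K[1,1]*d,d],-1)
    W=(P-t)@R; W[d==0]=np.nan
    return W
def proj(n,X):
    c=cams.camera_info(n);K,R,t=[np.array(c[k]) for k in("K","R","t")]
    q=(np.atleast_2d(X)@R.T+t)@K.T
    return q[:,:2]/q[:,2:]
def ray(n,uv,z):
    c=cams.camera_info(n);K,R,t=[np.array(c[k]) for k in("K","R","t")]
    dv=R.T@np.linalg.solve(K,[uv[0],uv[1],1]); o=-R.T@t
    return o+dv*(z-o[2])/dv[2]
E
python3 - <<'E'
from h import *
for n in("top","side"):
    W=cloud(n,np.load(f"pics/{n}0.npy"))
    if n=="top":
        np.set_printoptions(linewidth=250)
        print((W[192:245,218:252,2]*1000).round().astype(int)[::1])
        print((W[190:262,362:406,2]*1000).round().astype(int)[::2])
E
```

```text
[[ 6  3  8 ...  1  0  1]
 [ 5 15 14 ... -3  3  2]
 [ 9  4 16 ... -1  2  1]
 ...
 [-4  2  4 ...  6  5 -4]
 [ 5  0 -3 ...  0  3  0]
 [-6  5  5 ... -1  4 -1]]
[[ 4  2 -4 ... -1  0  2]
 [ 2 -5  6 ...  4 -2 -1]
 [-1 -3 -3 ... -1  4  5]
 ...
 [-2 -1  3 ...  0  1  0]
 [ 6  0 -2 ...  1 -1 -3]
 [ 2  0 -1 ... -1 -1 -2]]<stdin>:6: RuntimeWarning: invalid value encountered in cast
<stdin>:7: RuntimeWarning: invalid value encountered in cast
```

```bash
cat >> h.py <<'E'
def crop(img,u0,v0,u1,v1,s,fn,pts=[]):
    c=cv2.resize(img[v0:v1,u0:u1],None,fx=s,fy=s,interpolation=cv2.INTER_CUBIC)
    for u in range(u0,u1,5):
        cv2.line(c,(int((u-u0+.5)*s),0),(int((u-u0+.5)*s),4 if u%10 else 9),(0,255,255),1)
        if u%10==0: cv2.putText(c,str(u),(int((u-u0+.5)*s)-8,20),0,.35,(0,255,255),1)
    for v in range(v0,v1,5):
        cv2.line(c,(0,int((v-v0+.5)*s)),(4 if v%10 else 9,int((v-v0+.5)*s)),(0,255,255),1)
        if v%10==0: cv2.putText(c,str(v),(10,int((v-v0+.5)*s)+4),0,.35,(0,255,255),1)
    for col,poly in pts:
        q=((np.asarray(poly)-[u0,v0]+.5)*s).round().astype(int)
        if len(q)==1: cv2.circle(c,tuple(int(x) for x in q[0]),3,col,-1)
        else: cv2.polylines(c,[q],False,col,1)
    cv2.imwrite(fn,c)
def circ(x,y,z,r):
    a=np.linspace(0,2*np.pi,61); return np.stack([x+r*np.cos(a),y+r*np.sin(a),0*a+z],-1)
E
python3 - <<'E'
from h import *
a=cv2.imread("pics/top0.png");b=cv2.imread("pics/side0.png")
crop(a,355,185,410,265,7,"pics/d1.png");crop(b,220,265,325,355,7,"pics/d2.png")
crop(a,210,185,260,250,9,"pics/d3.png");crop(b,225,185,300,235,10,"pics/d4.png")
E
```

```text
(no output)
```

View pics/d1.png

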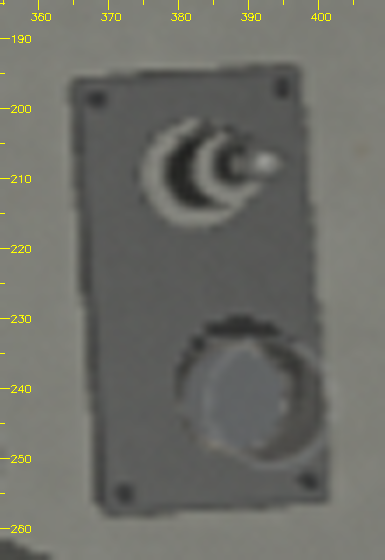

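View pics/d2.png

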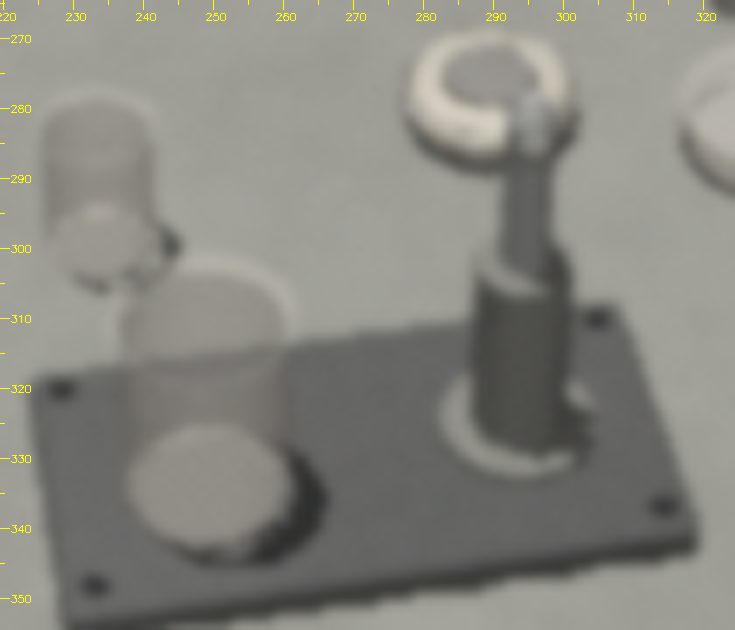

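View pics/d3.png

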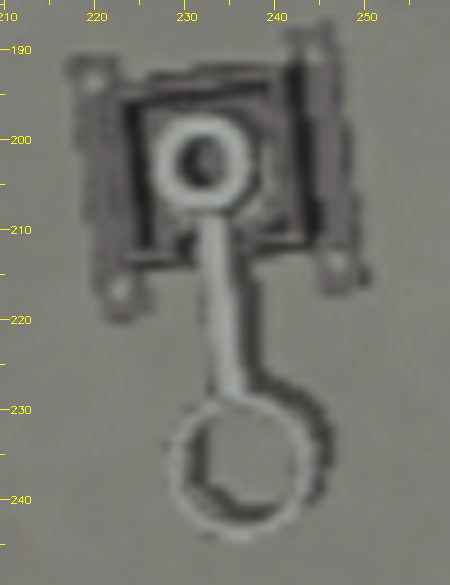

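View pics/d4.png

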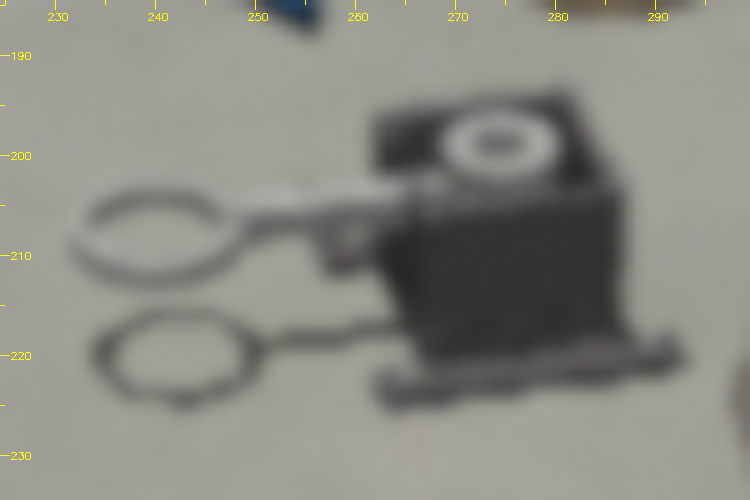

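```bash
python3 - <<'E'
from h import *
T=lambda uv,z:(ray("top",uv,z)*1000).round(1)
S=lambda uv,z:(ray("side",uv,z)*1000).round(1)
print("plate",[T(p,.012)[:2].tolist() for p in((364.5,195.5),(397.5,194),(401.5,256.5),(368.5,258.5))])
print("plate side",[S(p,.012)[:2].tolist() for p in((224.5,319),(307.5,308.5),(318.5,342),(229,353.5))])
print("rodtop",T((392,207.5),.142)[:2],S((295.5,279.5),.142)[:2])
print("foot", T((381.5,209),.05)[:2])
print("sleeve",T((232.2,202.5),.057)[:2],S((274.3,198.8),.057)[:2])
print("ring",T((236.3,236.2),.045)[:2],S((240.5,208.3),.043)[:2])
print("beaker base",S((250,333.5),.014)[:2], "rim top view",T((392,241),.082)[:2],S((249,308.5),.082)[:2])
E
```

```text
plate [[599.7, -136.8], [604.0, -236.6], [415.2, -246.7], [409.4, -147.3]]
plate side [[411.7, -157.5], [596.0, -147.6], [600.0, -246.5], [416.1, -254.2]]
rodtop [ 557.4 -189.9] [ 556.  -197.4]
foot [ 557.1 -179.9]
sleeve [577.  259.7] [574.8 254.5]
ring [477.8 248.7] [476.7 237.2]
beaker base [ 462.4 -207.9] rim top view [ 463.6 -202.6] [ 461.7 -205. ]
```

```bash
python3 - <<'E'
from h import *
for n in("top","side"):
    W=cloud(n,np.load(f"pics/{n}0.npy"))
    for nm,(x0,x1,y0,y1) in dict(bench=(.35,.55,-.05,.15),plate=(.5,.54,-.235,-.16),bench2=(.45,.55,.1,.2)).items():
        m=(W[...,0]>x0)&(W[...,0]<x1)&(W[...,1]>y0)&(W[...,1]<y1)&(W[...,2]<.03)
        print(n,nm,m.sum(),np.nanmedian(W[m][:,2])*1000)
E
```

```text
top bench 4293 0.36118237754929905
top plate 323 12.254737767916243
top bench2 1083 0.2706307975493023
side bench 3715 -1.1257169732030323
side plate 496 11.366225418920031
side bench2 791 -1.2007030521276127
```

```bash
cat >> h.py <<'E'
def R2(yaw): c,s=np.cos(yaw),np.sin(yaw); return np.array([[c,-s],[s,c]])
def loc(p,yaw,o):
    p=np.asarray(p,float); q=p.copy(); q[:,:2]=p[:,:2]@R2(yaw).T+o[:2]; q[:,2]+=o[2] if len(o)>2 else 0; return q
def stand(x,y,yaw):
    o=(x,y); L=[]
    for z in(0,.012): L.append(((0,255,0),loc([[.045,.05,z],[-.145,.05,z],[-.145,-.05,z],[.045,-.05,z],[.045,.05,z]],yaw,o)))
    for z,r,c in((.012,.024,(255,0,0)),(.08,.015,(0,0,255)),(.08,.0075,(0,0,255)),(.135,.0075,(255,0,255)),(.142,.004,(255,255,0))): L.append((c,circ(x,y,z,r)))
    return L
def holder(x,y,yaw,z=0):
    o=(x,y,z); L=[]
    for zz,r in((.0,.022),(.005,.022),(.042,.017),(.042,.0085)): L.append(((0,0,255),circ(x,y,z+zz,r)))
    c=loc([[-.1,0,0]],yaw,o)[0]
    for zz in(.022,.03):
        L+=[((0,255,0),circ(c[0],c[1],z+zz,.025)),((0,255,0),circ(c[0],c[1],z+zz,.019))]
    for s in(.005,-.005): L.append(((255,0,0),loc([[-.017,s,.032],[-.075,s,.032]],yaw,o)))
    return L
def P(n,L): return [(c,proj(n,X)) for c,X in L]
E
python3 - <<'E'
from h import *
a=cv2.imread("pics/top0.png");b=cv2.imread("pics/side0.png")
L=stand(.557,-.190,np.radians(-3)+0*1)+[((0,255,255),circ(.463,-.202,.012,.027)),((0,255,255),circ(.463,-.202,.082,.027))]
L=stand(.557,-.190,np.radians(3))+L[-2:]
crop(a,355,185,410,265,7,"pics/e1.png",P("top",L));crop(b,220,265,325,355,7,"pics/e2.png",P("side",L))
H=holder(.576,.258,np.radians(5),.015)
crop(a,210,185,260,250,9,"pics/e3.png",P("top",H));crop(b,225,185,300,235,10,"pics/e4.png",P("side",H))
E
```

```text
(no output)
```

View pics/e1.png

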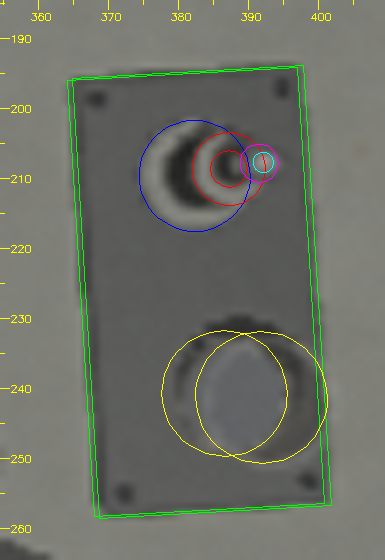

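View pics/e2.png

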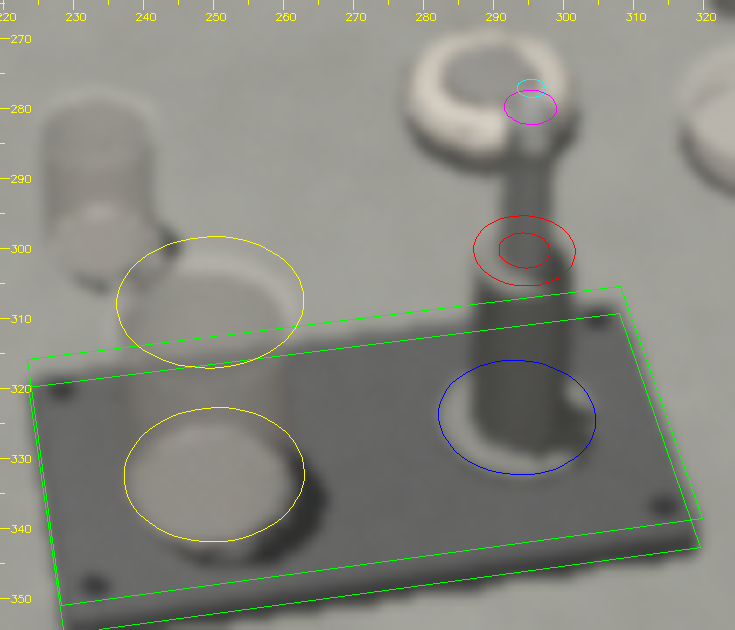

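View pics/e3.png

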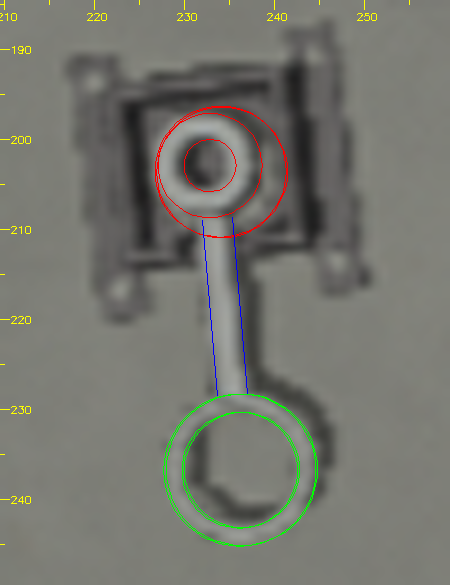

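View pics/e4.png

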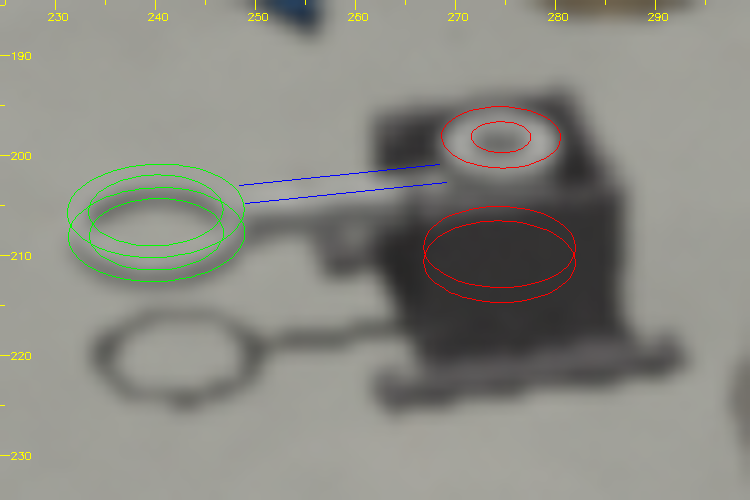

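Candidate beakers in the top picture are (390,240) on the plate, (348,248) and (376,175). The one on the plate is clearly the widest in the crops and stands about 98 mm from the rod, so that is the one meant. The holder is in the dock at top (233,203), with its ring at (236,236). The second loop in the side view is its shadow. I'll go above the bar first.

Emit:
{"method": "play_rows", "body": {
  "motion": [
    [[380, 810, 0], [0, 0, -9], 60],
    [[380, 810, 0], [0, 0, -9], 60],
    [[380, 810, 0], [0, 0, -9], 60],
    [[380, 810, 0], [0, 0, -9], 60],
    [[380, 810, 0], [0, 0, -9], 60],
    [[380, 810, 0], [0, 0, -9], 60],
    [[380, 810, 0], [0, 0, -9], 60],
    [[380, 810, 0], [0, 0, -9], 60],
    [[380, 810, 0], [0, 0, -9], 60],
    [[380, 810, 0], [0, 0, -9], 60],
    [[380, 810, 0], [0, 0, -9], 60],
    [[380, 810, 0], [0, 0, -9], 60],
    [[380, 810, 0], [0, 0, -9], 60],
    [[380, 810, 0], [0, 0, -9], 60],
    [[380, 810, 0], [0, 0, -9], 60],
    [[380, 810, 0], [0, 0, -9], 60],
    [[380, 810, 0], [0, 0, -9], 60],
    [[380, 810, 0], [0, 0, -9], 60],
    [[380, 810, 0], [0, 0, -9], 60],
    [[380, 810, 0], [0, 0, -9], 60]
  ],
  "grip_force": 40
}}

```text
time: 1.77
ee_pos: [0.4951, 0.196, 0.4044]
orientation: [0.0, 0.999, 0.047, -0.0]
contact_force: [1.1, -0.7, -0.2]
opening: 0.0601
```

Emit:
{"method": "play_rows", "body": {
  "motion": [
    [[14, 29, 0], [0, 0, 0], 60],
    [[28, 57, -10], [0, 0, 0], 60],
    [[28, 57, -50], [0, 0, 0], 60],
    [[28, 57, -90], [0, 0, 0], 60],
    [[28, 57, -125], [0, 0, 0], 60],
    [[28, 57, -125], [0, 0, 0], 60],
    [[28, 57, -125], [0, 0, 0], 60],
    [[28, 57, -125], [0, 0, 0], 60]
  ]
}}

```text
time: 2.43
ee_pos: [0.5234, 0.2507, 0.282]
orientation: [-0.0, 0.999, 0.047, 0.001]
contact_force: [-0.2, 0.0, 0.6]
opening: 0.0599
```

```bash
cat >> h.py <<'E'
def shot(tag,ct=None,cs=None,st=8,ss=8,Lt=[],Ls=None):
    s=env.sense(); print("ee",(s['ee_pos']*1000).round(1),"q",s['orientation'].round(4),"f",s['contact_force'].round(1),"op",round(s['opening']*1000,1),"t",round(s['time'],2))
    for n,c,k in(("top",ct,st),("side",cs,ss)):
        if c is None: continue
        p,d=cams.snapshot(n); cv2.imwrite(f"pics/raw_{tag}_{n}.png",p); np.save(f"pics/raw_{tag}_{n}.npy",d)
        crop(p,*c,k,f"pics/{tag}_{n}.png",P(n,Lt if n=="top" or Ls is None else Ls))
E
python3 - <<'E'
from h import *
shot("a",(190,170,280,250),(210,120,310,230),8,5)
E
```

```text
ee [523.4 250.7 282. ] q [-4.000e-04  9.989e-01  4.680e-02  1.100e-03] f [-0.2  0.   0.6] op 59.9 t 2.43
```

View pics/a_top.png

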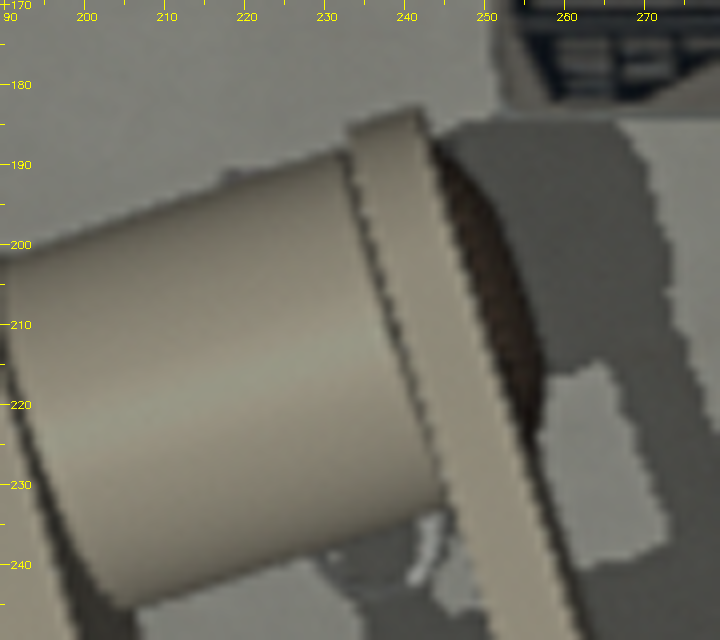

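View pics/a_side.png

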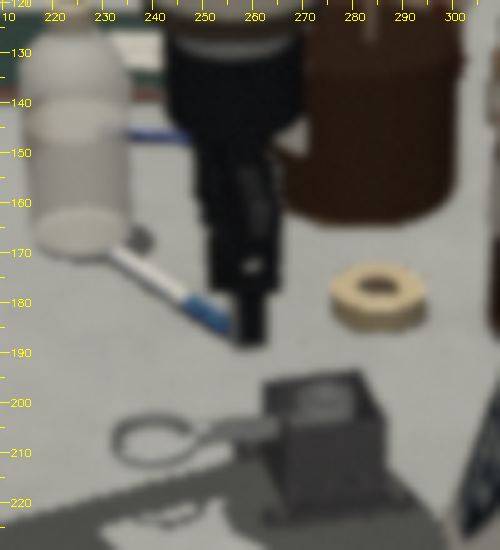

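```bash
python3 - <<'E'
from h import *
for dy in(-.030,-.045): print(proj("side",[[.5234,.2507+dy,.109],[.5124,.2507+dy,.115],[.5344,.2507+dy,.115],[.5234,.2507+dy,.115]]).round(1).tolist())
E
```

```text
[[257.4, 189.9], [253.4, 188.3], [261.4, 187.8], [257.4, 188.0]]
[[258.0, 192.7], [253.9, 191.0], [262.1, 190.5], [258.0, 190.8]]
```

Emit:
{"method": "play_rows", "body": {
  "motion": [
    [[0, 0, -30], [0, 0, 0], 40],
    [[0, 0, -60], [0, 0, 0], 40],
    [[0, 0, -75], [0, 0, 0], 40],
    [[0, 0, -86], [0, 0, 0], 40],
    [[0, 0, -86], [0, 0, 0], 40],
    [[0, 0, -86], [0, 0, 0], 40],
    [[0, 0, -86], [0, 0, 0], 40]
  ]
}}

```text
time: 3.12
ee_pos: [0.5234, 0.2508, 0.1955]
orientation: [-0.0, 0.999, 0.047, 0.001]
contact_force: [0.5, -0.3, 1.0]
opening: 0.0402
```

```bash
python3 - <<'E'
from h import *
shot("b",None,(220,140,310,230),8,8)
E
```

```text
ee [523.4 250.8 195.5] q [-4.000e-04  9.989e-01  4.680e-02  1.200e-03] f [ 0.5 -0.3  1. ] op 40.2 t 3.12
```

View pics/b_side.png

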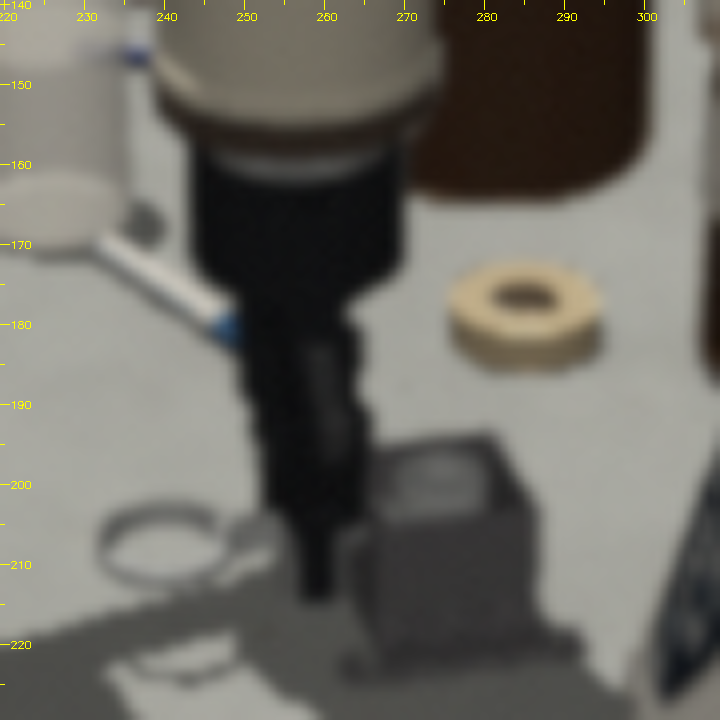

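Side view: the fingers at (259,205) straddle the bar between the ring (241,208) and the dock face (265,208). I'll close on it now.

Emit:
{"method": "play_rows", "body": {
  "motion": [
    [[0, 0, 0], [0, 0, 0], 20],
    [[0, 0, 0], [0, 0, 0], 14],
    [[0, 0, 0], [0, 0, 0], 12],
    [[0, 0, 0], [0, 0, 0], 5],
    [[0, 0, 0], [0, 0, 0], 5],
    [[0, 0, 0], [0, 0, 0], 5],
    [[0, 0, 0], [0, 0, 0], 5],
    [[0, 0, 0], [0, 0, 0], 5]
  ],
  "grip_force": 60
}}

```text
time: 3.83
ee_pos: [0.5229, 0.2507, 0.194]
orientation: [-0.0, 0.999, 0.047, 0.0]
contact_force: [-2.7, 1.4, 6.7]
opening: 0.009
```

Emit:
{"method": "play_rows", "body": {
  "motion": [
    [[0, 0, 3], [0, 0, 0], 5],
    [[0, 0, 8], [0, 0, 0], 5],
    [[0, 0, 16], [0, 0, 0], 5],
    [[0, 0, 24], [0, 0, 0], 5],
    [[0, 0, 32], [0, 0, 0], 5],
    [[0, 0, 42], [0, 0, 0], 5],
    [[0, 0, 55], [0, 0, 0], 5],
    [[0, 0, 75], [0, 0, 0], 5],
    [[0, 0, 100], [0, 0, 0], 5],
    [[0, 0, 120], [0, 0, 0], 5],
    [[0, 0, 120], [0, 0, 0], 5],
    [[0, 0, 120], [0, 0, 0], 5],
    [[0, 0, 120], [0, 0, 0], 5]
  ]
}}

```text
time: 4.92
ee_pos: [0.5227, 0.2504, 0.3134]
orientation: [0.0, 0.999, 0.047, -0.0]
contact_force: [-0.4, 0.1, -2.8]
opening: 0.0088
```

```bash
python3 - <<'E'
from h import *
shot("c",None,(200,100,320,230),8,6)
E
```

```text
ee [522.7 250.4 313.4] q [ 1.000e-04  9.989e-01  4.680e-02 -1.000e-04] f [-0.4  0.1 -2.8] op 8.8 t 4.92
```

View pics/c_side.png

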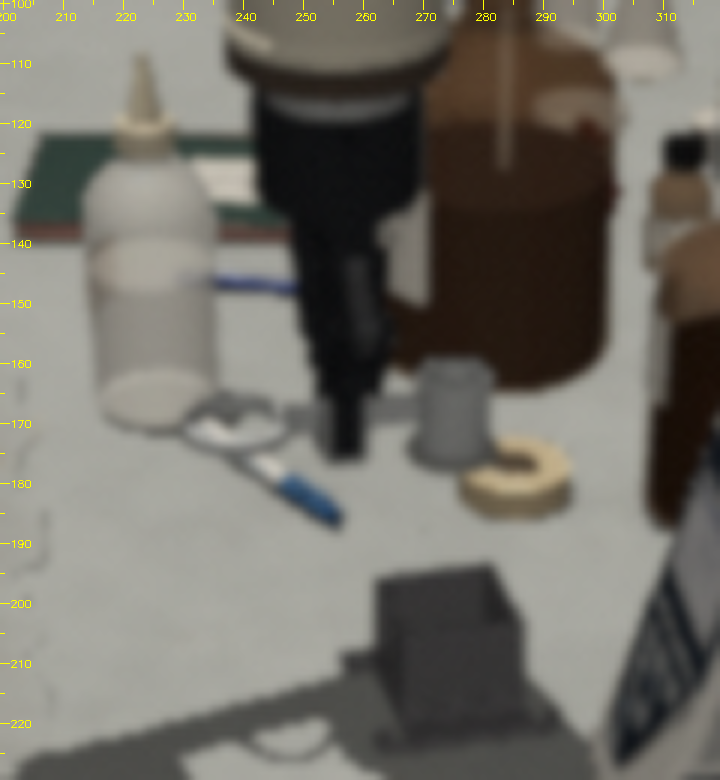

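Emit:
{"method": "play_rows", "body": {
  "motion": [
    [[-20, -28, 0], [0, 0, 0], 5],
    [[-42, -57, 0], [0, 0, 0], 5],
    [[-64, -87, 0], [0, 0, 0], 5],
    [[-84, -115, 0], [0, 0, 0], 5],
    [[-96, -131, -10], [0, 0, 0], 5],
    [[-96, -131, -35], [0, 0, 0], 5],
    [[-96, -131, -65], [0, 0, 0], 5],
    [[-96, -131, -95], [0, 0, 0], 5],
    [[-96, -131, -115], [0, 0, 0], 5],
    [[-96, -131, -125], [0, 0, 0], 5],
    [[-96, -131, -128], [0, 0, 0], 5],
    [[-96, -131, -128], [0, 0, 0], 5],
    [[-96, -131, -128], [0, 0, 0], 5]
  ]
}}

```text
time: 6.05
ee_pos: [0.4272, 0.1196, 0.1865]
orientation: [-0.0, 0.999, 0.047, 0.0]
contact_force: [0.1, 0.0, -0.8]
opening: 0.0091
```

```bash
python3 - <<'E'
from h import *
shot("d",None,(190,160,310,280),8,6)
E
```

```text
ee [427.2 119.6 186.5] q [-1.000e-04  9.989e-01  4.690e-02  5.000e-04] f [ 0.1  0.  -0.8] op 9.1 t 6.05
```

View pics/d_side.png

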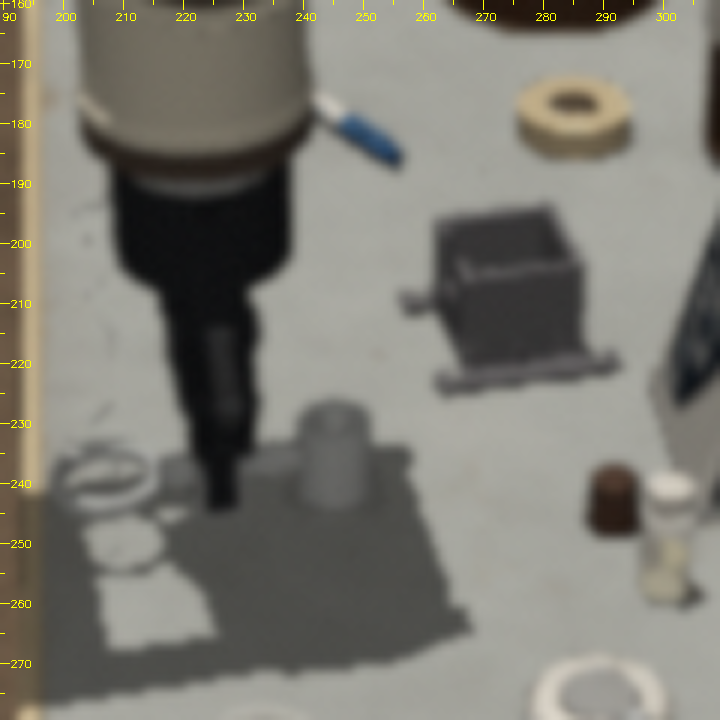

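Emit:
{"method": "play_rows", "body": {
  "motion": [
    [[0, 0, -3], [0, 0, 0], 5],
    [[0, 0, -5], [0, 0, 0], 5],
    [[0, 0, -7], [0, 0, 0], 5],
    [[0, 0, -7], [0, 0, 0], 5],
    [[0, 0, -7], [0, 0, 0], 5]
  ]
}}

```text
time: 6.52
ee_pos: [0.427, 0.1196, 0.179]
orientation: [-0.0, 0.999, 0.047, 0.0]
contact_force: [-2.4, -0.2, 5.5]
opening: 0.0088
```

Emit:
{"method": "play_rows", "body": {
  "motion": [
    [[0, 0, 0], [0, 0, 0], 14],
    [[0, 0, 0], [0, 0, 0], 20],
    [[0, 0, 0], [0, 0, 0], 40],
    [[0, 0, 0], [0, 0, 0], 40],
    [[0, 0, 0], [0, 0, 0], 40],
    [[0, 0, 30], [0, 0, 0], 40],
    [[0, 0, 65], [0, 0, 0], 60],
    [[0, 0, 100], [0, 0, 0], 60],
    [[-30, 0, 110], [0, 0, 0], 60],
    [[-60, -30, 110], [0, 0, 0], 60],
    [[-60, -60, 110], [0, 0, 0], 60],
    [[-60, -100, 110], [0, 0, 0], 60],
    [[-60, -140, 110], [0, 0, 0], 60],
    [[-60, -180, 110], [0, 0, 0], 60],
    [[-60, -180, 110], [0, 0, 0], 60],
    [[-60, -180, 110], [0, 0, 0], 60]
  ]
}}

```text
time: 7.85
ee_pos: [0.3666, -0.0624, 0.2887]
orientation: [-0.0, 0.999, 0.044, 0.0]
contact_force: [0.0, 0.9, 0.0]
opening: 0.06
```

```bash
python3 - <<'E'
from h import *
H=holder(.479,.125,np.radians(5.4),0)
shot("e",(225,185,325,285),(190,205,290,285),7,7)
for n in("top","side"):
    p=cv2.imread(f"pics/raw_e_{n}.png"); c=(245,215,310,275) if n=="top" else (190,215,260,265)
    crop(p,*c,11,f"pics/e_{n}_o.png",P(n,H))
E
```

```text
ee [366.6 -62.4 288.7] q [-0.      0.999   0.0443  0.    ] f [0.  0.9 0. ] op 60.0 t 7.85
```

View pics/e_top_o.png

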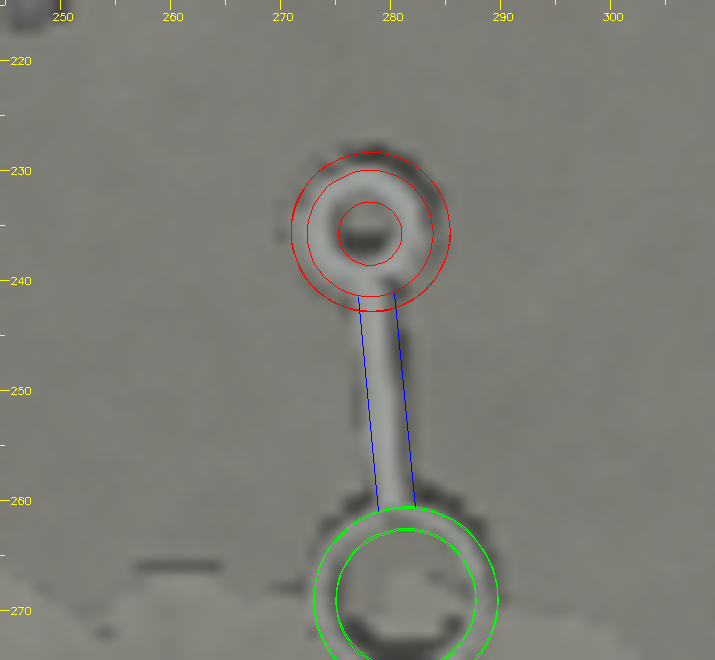

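View pics/e_side_o.png

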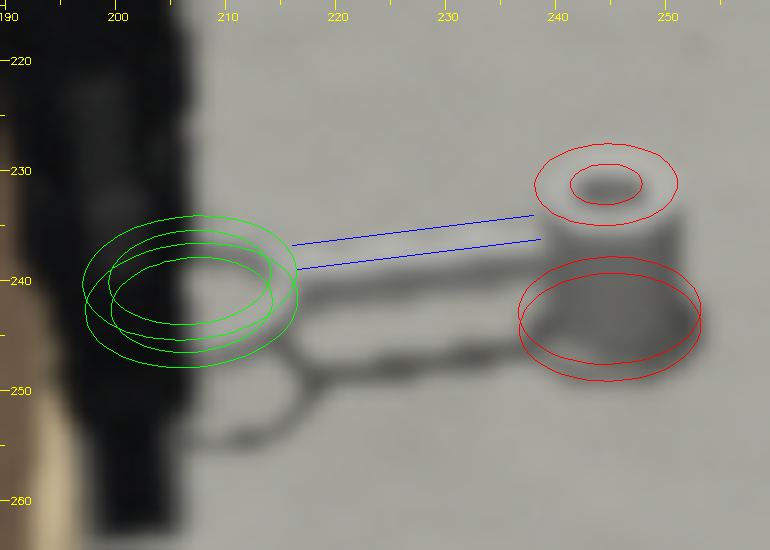

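The holder is standing upright by itself on the bench, with its sleeve at top (277,235) and side (245,231), and it has been released. Next I take it by the sleeve.

Emit:
{"method": "play_rows", "body": {
  "motion": [
    [[20, 35, 0], [0, 0, 0], 60],
    [[42, 70, 0], [0, 0, 0], 60],
    [[63, 105, 0], [0, 0, 0], 60],
    [[84, 140, 0], [0, 0, 0], 60],
    [[105, 173, 0], [0, 0, 0], 60],
    [[113, 187, 0], [0, 0, 0], 60],
    [[113, 187, 0], [0, 0, 0], 60],
    [[113, 187, -10], [0, 0, 0], 60],
    [[113, 187, -40], [0, 0, 0], 60],
    [[113, 187, -70], [0, 0, 0], 60],
    [[113, 187, -95], [0, 0, 0], 60],
    [[113, 187, -104], [0, 0, 0], 60],
    [[113, 187, -104], [0, 0, 0], 60],
    [[113, 187, -104], [0, 0, 0], 60]
  ]
}}

```text
time: 9.12
ee_pos: [0.4797, 0.1266, 0.1852]
orientation: [-0.0, 0.999, 0.047, -0.0]
contact_force: [0.2, 0.2, 0.6]
opening: 0.0596
```

```bash
python3 - <<'E'
from h import *
shot("f",None,(190,180,290,280),7,7)
E
```

```text
ee [479.7 126.6 185.2] q [-0.      0.9989  0.0469 -0.    ] f [0.2 0.2 0.6] op 59.6 t 9.12
```

View pics/f_side.png

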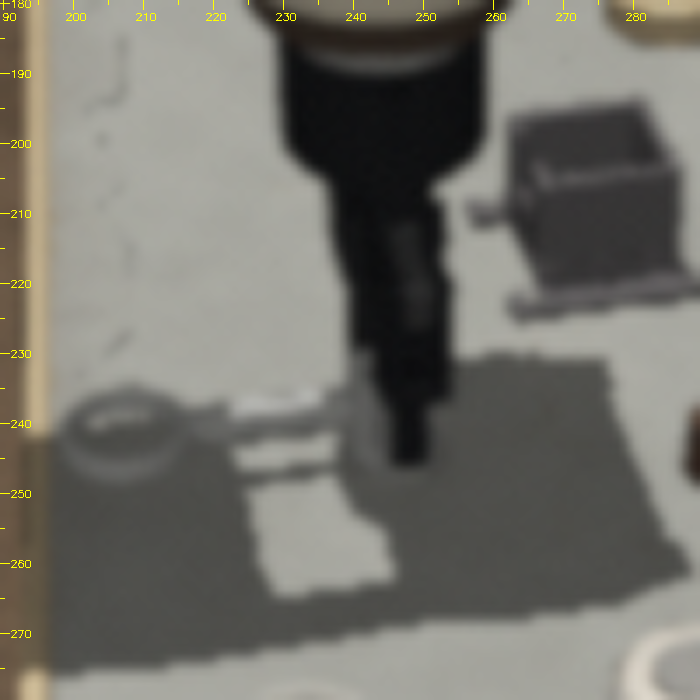

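```bash
python3 - <<'E'
from h import *
print(proj("side",[[.4797,.1266-.03,.018],[.4797,.1266-.042,.018],[.4797,.1266,.042],[.5234,.2508-.02,.03],[.5234,.2508-.033,.03]]).round(1))
E
```

```text
[[245.9 245. ]
 [246.3 247.7]
 [244.8 230.8]
 [257.3 212.4]
 [257.8 214.9]]
```

```bash
python3 - <<'E'
from h import *
for t,c in(("a",(235,140,285,200)),("f",(225,205,265,255))):
    p=cv2.imread(f"pics/raw_{t}_side.png"); p=np.clip(p.astype(float)*1.6+20,0,255).astype(np.uint8)
    crop(p,*c,11,f"pics/z_{t}.png")
a,b=[cv2.imread(f"pics/z_{t}.png") for t in"af"]
h=max(a.shape[0],b.shape[0]); f=lambda i:cv2.copyMakeBorder(i,0,h-i.shape[0],0,0,0)
cv2.imwrite("pics/z.png",cv2.resize(np.hstack([f(a),f(b)]),None,fx=.8,fy=.8))
E
```

```text
(no output)
```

View pics/z.png

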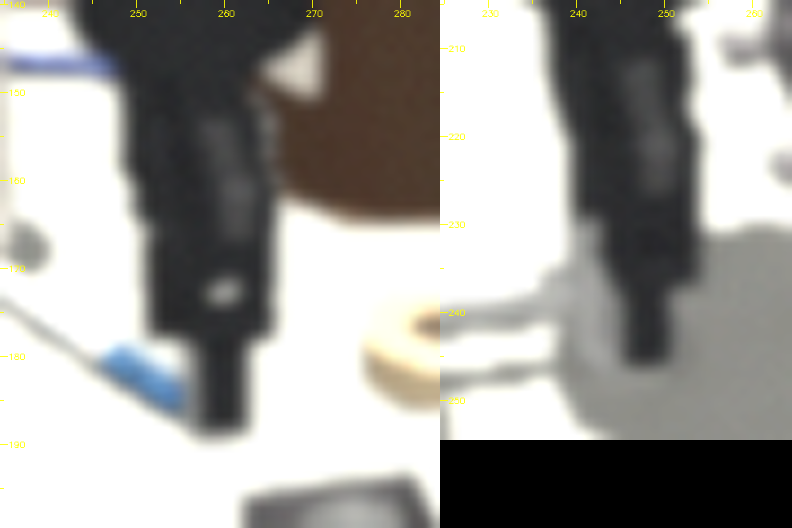

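The near finger at (247.7,243) sits about 3 mm to the +x side of the sleeve (244.8,231), after allowing for parallax. I'll correct for that and then close.

Emit:
{"method": "play_rows", "body": {
  "motion": [
    [[-3, -2, 0], [0, 0, 0], 60],
    [[-3, -2, 0], [0, 0, 0], 60],
    [[-3, -2, 0], [0, 0, 0], 44],
    [[-3, -2, 0], [0, 0, 0], 38],
    [[-3, -2, 0], [0, 0, 0], 36],
    [[-3, -2, 0], [0, 0, 0], 34],
    [[-3, -2, 0], [0, 0, 0], 30],
    [[-3, -2, 0], [0, 0, 0], 28],
    [[-3, -2, 0], [0, 0, 0], 28],
    [[-3, -2, 0], [0, 0, 0], 28]
  ],
  "grip_force": 60
}}

```text
time: 10.0
ee_pos: [0.4769, 0.1246, 0.185]
orientation: [-0.0, 0.999, 0.047, 0.0]
contact_force: [-1.5, -0.6, 6.4]
opening: 0.0316
```

```bash
python3 - <<'E'
from h import *
shot("g",None,(190,190,290,280),7,7)
E
```

```text
ee [476.9 124.6 185. ] q [-1.000e-04  9.989e-01  4.680e-02  1.000e-04] f [-1.5 -0.6  6.4] op 31.6 t 10.0
```

View pics/g_side.png

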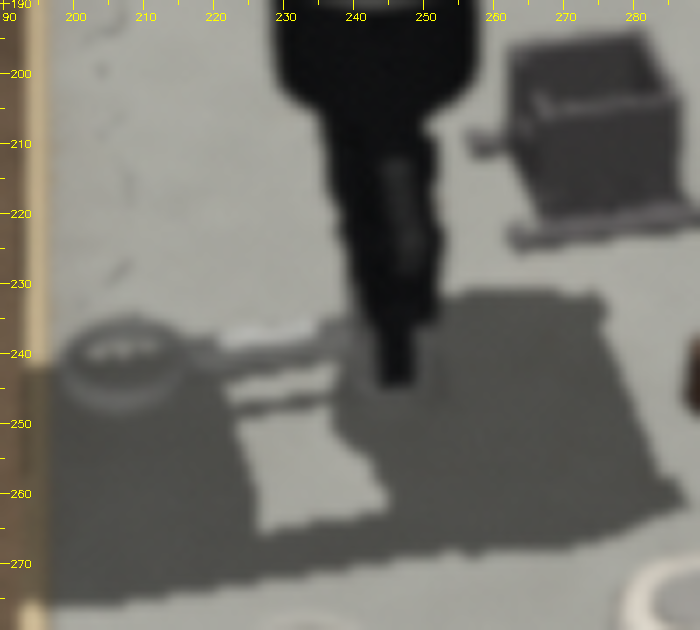

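Emit:
{"method": "play_rows", "body": {
  "motion": [
    [[0, 0, 5], [0, 0, 0], 28],
    [[0, 0, 15], [0, 0, 0], 28],
    [[0, 0, 35], [0, 0, 0], 28],
    [[0, 0, 65], [0, 0, 0], 28],
    [[0, 0, 100], [0, 0, 0], 28],
    [[0, 0, 135], [0, 0, 0], 28],
    [[0, 0, 165], [0, 0, 0], 28],
    [[5, -20, 175], [0, 0, 0], 28],
    [[13, -55, 175], [0, 0, 0], 28],
    [[21, -90, 175], [0, 0, 0], 28],
    [[29, -125, 175], [0, 0, 0.5], 28],
    [[37, -160, 175], [0, 0, 1], 28],
    [[45, -195, 175], [0, 0, 1.5], 28],
    [[54, -230, 175], [0, 0, 2], 28],
    [[62, -265, 175], [0, 0, 2], 28],
    [[70, -295, 175], [0, 0, 2], 28],
    [[75, -317, 175], [0, 0, 2], 28],
    [[75, -317, 175], [0, 0, 2], 28],
    [[75, -317, 175], [0, 0, 2], 28],
    [[75, -317, 175], [0, 0, 2], 28]
  ]
}}

```text
time: 11.72
ee_pos: [0.5517, -0.1921, 0.3601]
orientation: [-0.0, 0.998, 0.064, 0.0]
contact_force: [0.3, -0.4, -1.2]
opening: 0.0317
```

```bash
python3 - <<'E'
from h import *
shot("i",(350,150,450,260),(220,210,330,355),6,5)
E
```

```text
ee [ 551.7 -192.1  360.1] q [-2.000e-04  9.979e-01  6.420e-02  0.000e+00] f [ 0.3 -0.4 -1.2] op 31.7 t 11.72
```

View pics/i_side.png

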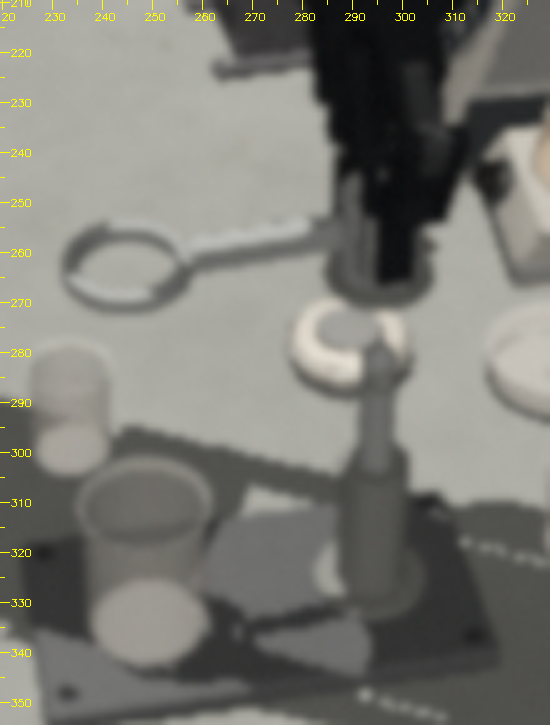

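View pics/i_top.png

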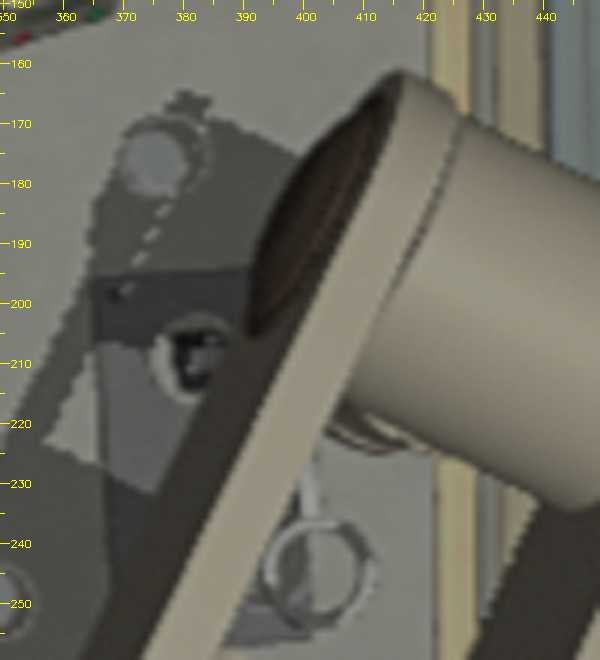

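```bash
python3 - <<'E'
from h import *
H=holder(.5517,-.1921,np.radians(7.3),.175)
a=cv2.imread("pics/raw_i_side.png");b=cv2.imread("pics/raw_i_top.png")
L=H+stand(.5525,-.193,np.radians(3.1))
crop(a,225,240,315,345,7,"pics/j1.png",P("side",L)); crop(b,370,190,425,260,9,"pics/j2.png",P("top",L))
E
```

```text
(no output)
```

View pics/j1.png

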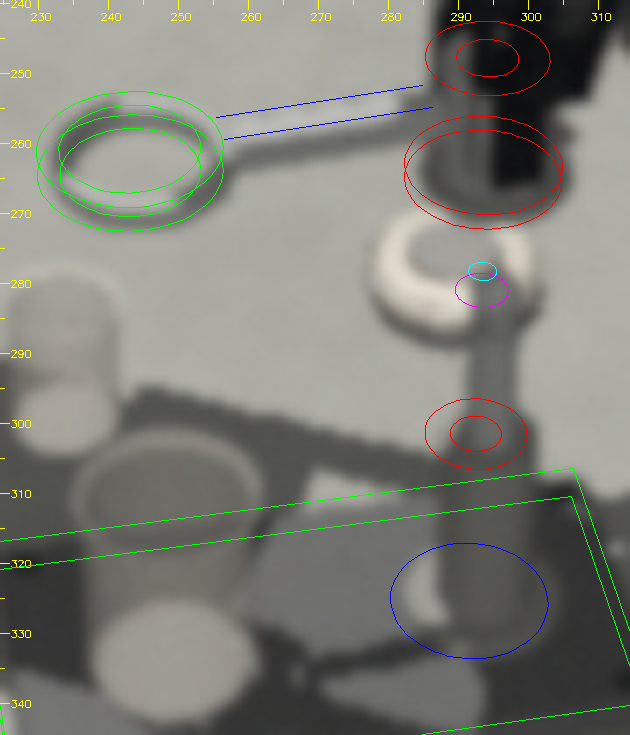

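View pics/j2.png

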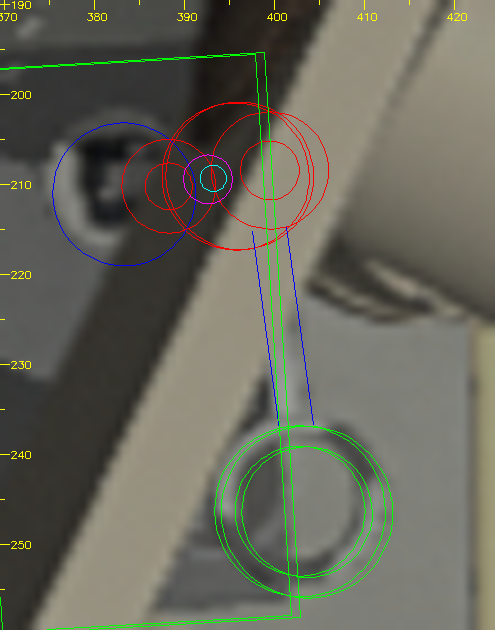

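Emit:
{"method": "play_rows", "body": {
  "motion": [
    [[2, 0, 0], [0, 0, 0], 28],
    [[2, 0, -10], [0, 0, 0], 28],
    [[2, 0, -20], [0, 0, 0], 28],
    [[2, 0, -28], [0, 0, 0], 28],
    [[2, 0, -28], [0, 0, 0], 28],
    [[2, 0, -28], [0, 0, 0], 28]
  ]
}}

```text
time: 12.32
ee_pos: [0.5537, -0.1923, 0.3308]
orientation: [-0.0, 0.998, 0.064, -0.001]
contact_force: [-0.1, -0.4, -1.2]
opening: 0.0316
```

```bash
python3 - <<'E'
from h import *
L=holder(.5535,-.192,np.radians(7.3),.147)
shot("k",None,(255,250,315,310),7,11,[],[])
E
```

```text
ee [ 553.7 -192.3  330.8] q [-4.000e-04  9.979e-01  6.430e-02 -6.000e-04] f [-0.1 -0.4 -1.2] op 31.6 t 12.32
```

View pics/k_side.png

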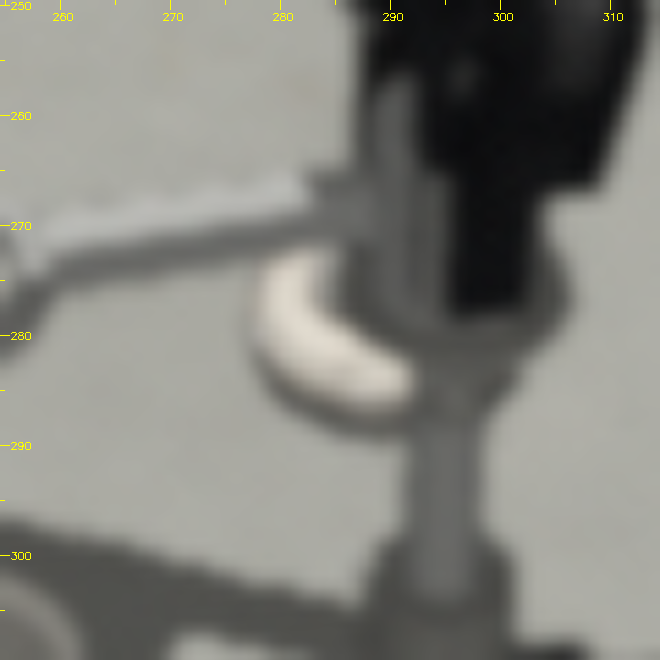

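Emit:
{"method": "play_rows", "body": {
  "motion": [
    [[0, 0, -2], [0, 0, 0], 28],
    [[0, 0, -4], [0, 0, 0], 28],
    [[0, 0, -6], [0, 0, 0], 28],
    [[0, 0, -7], [0, 0, 0], 28],
    [[0, 0, -7], [0, 0, 0], 28]
  ]
}}

```text
time: 12.78
ee_pos: [0.5538, -0.1924, 0.3244]
orientation: [-0.0, 0.998, 0.064, -0.0]
contact_force: [0.1, -0.1, -1.4]
opening: 0.0316
```

Emit:
{"method": "play_rows", "body": {
  "motion": [
    [[0, 0, -1], [0, 0, 0], 28],
    [[0, 0, -2], [0, 0, 0], 28],
    [[0, 0, -3], [0, 0, 0], 28],
    [[0, 0, -3], [0, 0, 0], 28]
  ]
}}

```text
time: 13.12
ee_pos: [0.5538, -0.1924, 0.3214]
orientation: [-0.0, 0.998, 0.064, -0.0]
contact_force: [0.2, -0.1, -2.1]
opening: 0.0316
```

Emit:
{"method": "play_rows", "body": {
  "motion": [
    [[0, 0, -1], [0, 0, 0], 28],
    [[0, 0, -2], [0, 0, 0], 28],
    [[0, 0, -3], [0, 0, 0], 28],
    [[0, 0, -3], [0, 0, 0], 28]
  ]
}}

```text
time: 13.45
ee_pos: [0.5538, -0.1924, 0.3184]
orientation: [-0.0, 0.998, 0.064, -0.0]
contact_force: [0.2, -0.7, -1.8]
opening: 0.0318
```

```bash
python3 - <<'E'
from h import *
shot("l",None,(255,250,315,310),7,11,[],[])
E
```

```text
ee [ 553.8 -192.4  318.4] q [-1.000e-04  9.979e-01  6.430e-02 -1.000e-04] f [ 0.2 -0.7 -1.8] op 31.8 t 13.45
```

View pics/l_side.png

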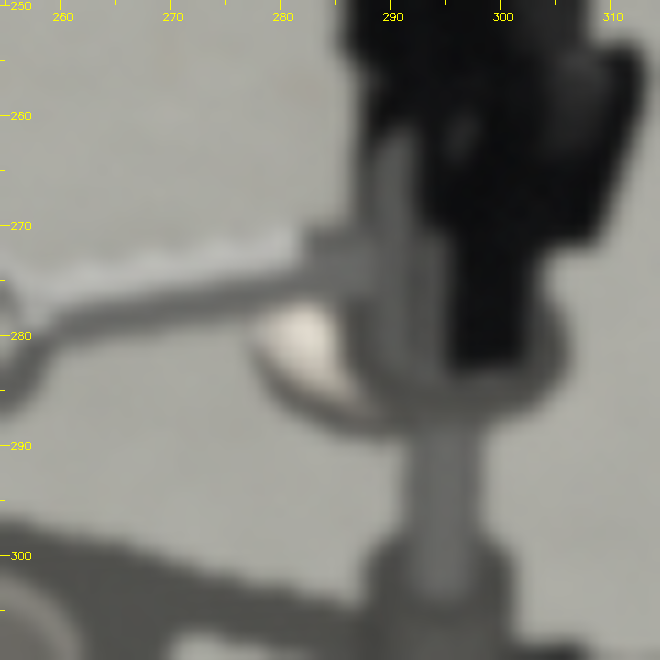

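Emit:
{"method": "play_rows", "body": {
  "motion": [
    [[0, 0, -1], [0, 0, 0], 28],
    [[0, 0, -2], [0, 0, 0], 28],
    [[0, 0, -3], [0, 0, 0], 28],
    [[0, 0, -3], [0, 0, 0], 28]
  ],
  "grip_force": 80
}}

```text
time: 13.83
ee_pos: [0.5539, -0.1925, 0.3162]
orientation: [0.0, 0.998, 0.064, 0.0]
contact_force: [-1.5, 0.7, 6.4]
opening: 0.0315
```

Emit:
{"method": "play_rows", "body": {
  "motion": [
    [[0, 0, -1], [0, 0, 0], 28],
    [[0, 0, -2], [0, 0, 0], 28],
    [[0, 0, -3], [0, 0, 0], 28],
    [[0, 0, -3], [0, 0, 0], 28]
  ]
}}

```text
time: 14.17
ee_pos: [0.5538, -0.1924, 0.3128]
orientation: [0.0, 0.998, 0.064, 0.0]
contact_force: [-1.2, 0.1, 0.2]
opening: 0.031
```

Emit:
{"method": "play_rows", "body": {
  "motion": [
    [[0, 0, -2], [0, 0, 0], 28],
    [[0, 0, -4], [0, 0, 0], 28],
    [[0, 0, -6], [0, 0, 0], 28],
    [[0, 0, -8], [0, 0, 0], 28],
    [[0, 0, -10], [0, 0, 0], 28],
    [[0, 0, -10], [0, 0, 0], 28]
  ]
}}

```text
time: 14.67
ee_pos: [0.5538, -0.1924, 0.3019]
orientation: [-0.0, 0.998, 0.064, -0.0]
contact_force: [-0.5, -1.3, -1.1]
opening: 0.0312
```

```bash
python3 - <<'E'
from h import *
shot("m",None,(225,230,325,345),7,6,[],[])
E
```

```text
ee [ 553.8 -192.4  301.9] q [-3.000e-04  9.979e-01  6.430e-02 -3.000e-04] f [-0.5 -1.3 -1.1] op 31.2 t 14.67
```

View pics/m_side.png

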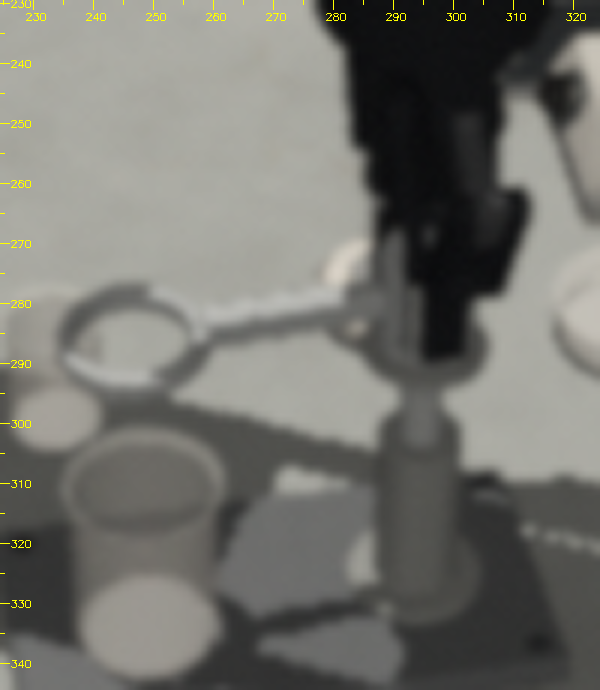

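Emit:
{"method": "play_rows", "body": {
  "motion": [
    [[0, 0, -3], [0, 0, 0], 28],
    [[0, 0, -6], [0, 0, 0], 28],
    [[0, 0, -9], [0, 0, 0], 28],
    [[0, 0, -12], [0, 0, 0], 28],
    [[0, 0, -15], [0, 0, 0], 28],
    [[0, 0, -18], [0, 0, 0], 28],
    [[0, 0, -21], [0, 0, 0], 28],
    [[0, 0, -24], [0, 0, 0], 28],
    [[0, 0, -27], [0, 0, 0], 28],
    [[0, 0, -29], [0, 0, 0], 28],
    [[0, 0, -29], [0, 0, 0], 28]
  ]
}}

```text
time: 15.63
ee_pos: [0.5537, -0.1923, 0.2727]
orientation: [-0.0, 0.998, 0.064, -0.001]
contact_force: [-0.5, -1.5, -2.9]
opening: 0.0312
```

Emit:
{"method": "play_rows", "body": {
  "motion": [
    [[0, 0, -1], [0, 0, 0], 28],
    [[0, 0, -2], [0, 0, 0], 28],
    [[0, 0, -3], [0, 0, 0], 28],
    [[0, 0, -4], [0, 0, 0], 28],
    [[0, 0, -5], [0, 0, 0], 28],
    [[0, 0, -6], [0, 0, 0], 28],
    [[0, 0, -6], [0, 0, 0], 28]
  ]
}}

```text
time: 16.22
ee_pos: [0.5539, -0.1924, 0.2675]
orientation: [-0.0, 0.998, 0.064, -0.0]
contact_force: [0.1, 0.3, -5.1]
opening: 0.0316
```

Emit:
{"method": "play_rows", "body": {
  "motion": [
    [[0, 0, -1], [0, 0, 0], 28],
    [[0, 0, -1], [0, 0, 0], 28]
  ]
}}

```text
time: 16.38
ee_pos: [0.5539, -0.1924, 0.2668]
orientation: [-0.0, 0.998, 0.064, 0.0]
contact_force: [-0.7, 0.1, -1.7]
opening: 0.0313
```

Emit:
{"method": "play_rows", "body": {
  "motion": [
    [[0, 0, -1], [0, 0, 0], 28],
    [[0, 0, -1], [0, 0, 0], 28]
  ]
}}

```text
time: 16.55
ee_pos: [0.5539, -0.1924, 0.2657]
orientation: [-0.0, 0.998, 0.064, 0.0]
contact_force: [-0.2, 0.3, -1.2]
opening: 0.031
```

Emit:
{"method": "play_rows", "body": {
  "motion": [
    [[0, 0, -1], [0, 0, 0], 28],
    [[0, 0, -1], [0, 0, 0], 28]
  ]
}}

```text
time: 16.72
ee_pos: [0.5539, -0.1924, 0.2651]
orientation: [0.0, 0.998, 0.064, 0.0]
contact_force: [-0.4, 0.3, 2.9]
opening: 0.0313
```

Emit:
{"method": "play_rows", "body": {
  "motion": [
    [[0, 0, -1], [0, 0, 0], 28],
    [[0, 0, -1], [0, 0, 0], 28]
  ]
}}

```text
time: 16.88
ee_pos: [0.5539, -0.1924, 0.2651]
orientation: [0.0, 0.998, 0.064, 0.001]
contact_force: [-5.3, 2.8, 16.5]
opening: 0.0314
```

```bash
python3 - <<'E'
from h import *
shot("n",(355,180,425,265),(225,250,325,345),8,7,[],[])
E
```

```text
ee [ 553.9 -192.4  265.1] q [3.000e-04 9.979e-01 6.430e-02 6.000e-04] f [-5.3  2.8 16.5] op 31.4 t 16.88
```

View pics/n_side.png

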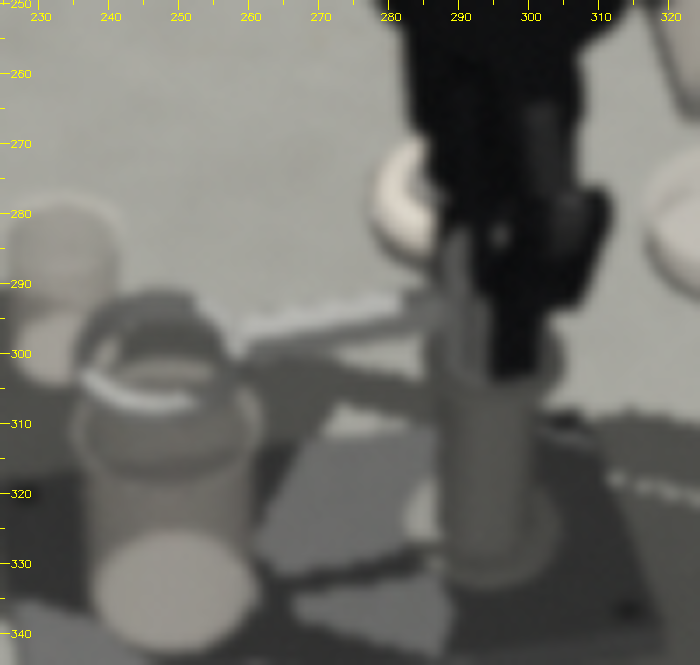

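View pics/n_top.png

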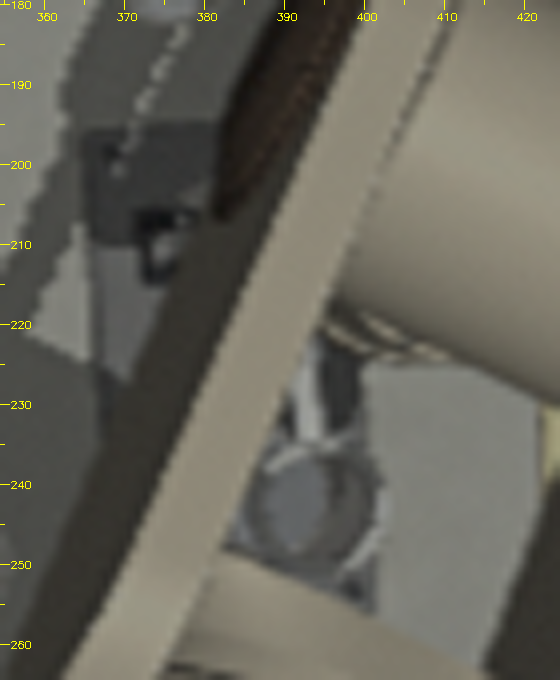

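```bash
python3 - <<'E'
from h import *
a=cv2.imread("pics/raw_n_side.png");b=cv2.imread("pics/raw_n_top.png")
yaw=np.radians(7.35);H=holder(.5539,-.1924,yaw,.08)
c=np.array([.5539,-.1924])-.1*np.array([np.cos(yaw),np.sin(yaw)]);print(c)
L=H+[((0,255,255),circ(*c,.012,.027)),((0,255,255),circ(*c,.082,.027))]
crop(a,228,285,308,345,9,"pics/o1.png",P("side",L)); crop(b,370,215,415,260,12,"pics/o2.png",P("top",L))
E
```

```text
[ 0.45472168 -0.20519302]
```

View pics/o1.png

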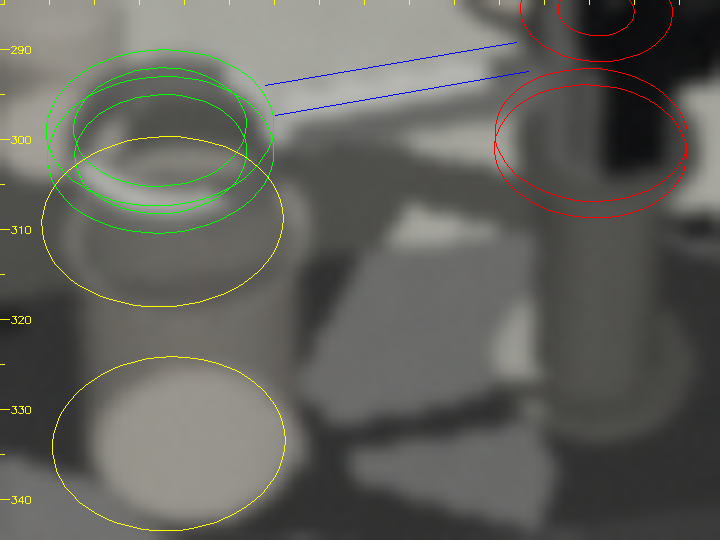

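View pics/o2.png

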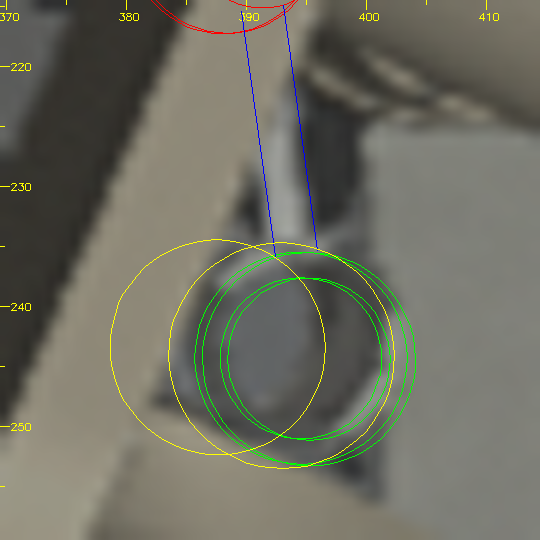

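Emit:
{"method": "play_rows", "body": {
  "motion": [
    [[0, 0, 1], [0, 0, 0], 28],
    [[0, 0, 1], [0, 0, 0], 36],
    [[0, 0, 1], [0, 0, 0], 45],
    [[0, 0, 1], [0, 0, 0], 60],
    [[0, 0, 1], [0, 0, 0], 60],
    [[0, 0, 1], [0, 0, 0], 60],
    [[0, 0, 1], [0, 0, 0], 60],
    [[0, 0, 30], [0, 0, 0], 60],
    [[0, 0, 65], [0, 0, 0], 60],
    [[0, 0, 100], [0, 0, 0], 60],
    [[0, 30, 110], [0, 0, 0], 60],
    [[-30, 60, 110], [0, 0, 0], 60],
    [[-60, 90, 110], [0, 0, 0], 60],
    [[-80, 130, 110], [0, 0, 0], 60],
    [[-100, 170, 110], [0, 0, 0], 60],
    [[-120, 210, 110], [0, 0, 0], 60],
    [[-140, 240, 110], [0, 0, 0], 60],
    [[-140, 240, 110], [0, 0, 0], 60]
  ]
}}

```text
time: 18.48
ee_pos: [0.411, 0.0513, 0.374]
orientation: [-0.001, 0.998, 0.066, 0.0]
contact_force: [0.6, -1.2, 1.1]
opening: 0.0601
```

```bash
python3 - <<'E'
from h import *
shot("p",(365,190,415,265),(228,265,318,350),8,8,[],[])
E
```

```text
ee [411.   51.3 374. ] q [-7.000e-04  9.978e-01  6.580e-02  3.000e-04] f [ 0.6 -1.2  1.1] op 60.1 t 18.48
```

View pics/p_side.png

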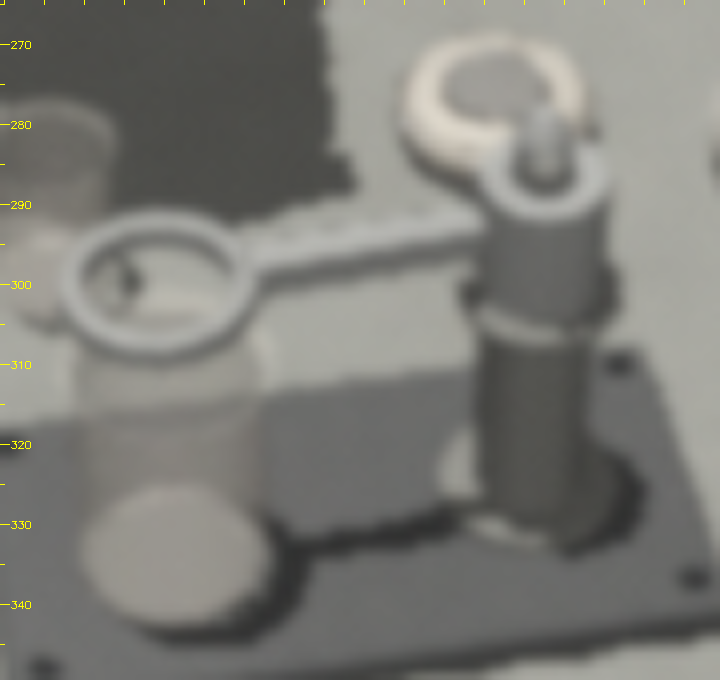

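View pics/p_top.png

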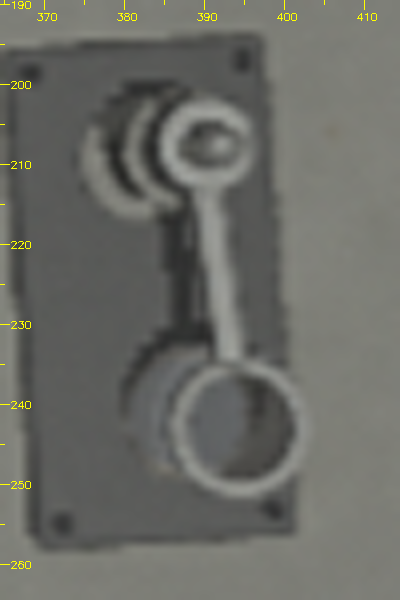

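```bash
python3 - <<'E'
from h import *
T=lambda uv,z:(ray("top",uv,z)*1000).round(1)[:2]
S=lambda uv,z:(ray("side",uv,z)*1000).round(1)[:2]
print("ring",T((394.4,242.9),.108),S((247.3,299.8),.106))
print("sleeve",T((389.8,207.3),.122),S((295.6,285),.122))
print("beaker side base",S((249.6,334),.014),"rim",S((248.8,309),.082))
# edges, original image
a=cv2.imread("pics/top0.png");b=cv2.imread("pics/side0.png")
f=lambda p:np.clip((p.astype(float)-60)*2.2,0,255).astype(np.uint8)
L=[((0,255,255),circ(.4635,-.204,.082,.027)),((0,0,255),circ(.4635,-.204,.013,.027))]
crop(f(a),370,222,410,262,14,"pics/q0.png")
crop(f(a),370,222,410,262,14,"pics/q1.png",P("top",L)); crop(f(b),228,290,270,350,12,"pics/q2.png")
p=cv2.imread("pics/raw_p_top.png");crop(f(p),370,222,410,262,14,"pics/q3.png")
cv2.imwrite("pics/q.png",cv2.resize(np.hstack([cv2.imread("pics/q0.png"),cv2.imread("pics/q1.png")]),None,fx=.7,fy=.7))
E
```

```text
ring [ 458.9 -203.4] [ 458.7 -205.2]
sleeve [ 558.8 -188.3] [ 558.  -191.1]
beaker side base [ 461.4 -209.2] rim [ 461.2 -206.4]
```

View pics/q.png

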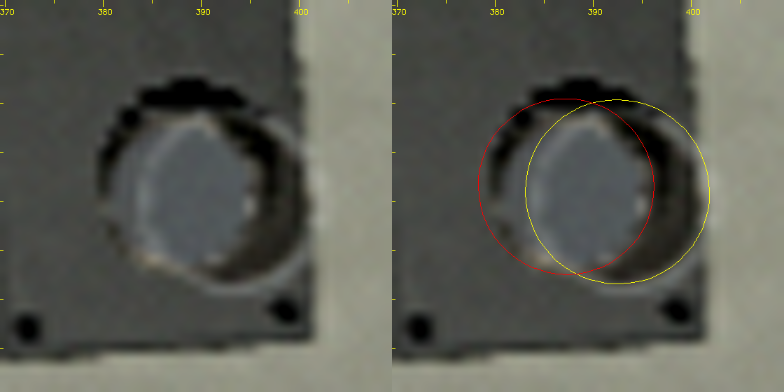

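View pics/q2.png

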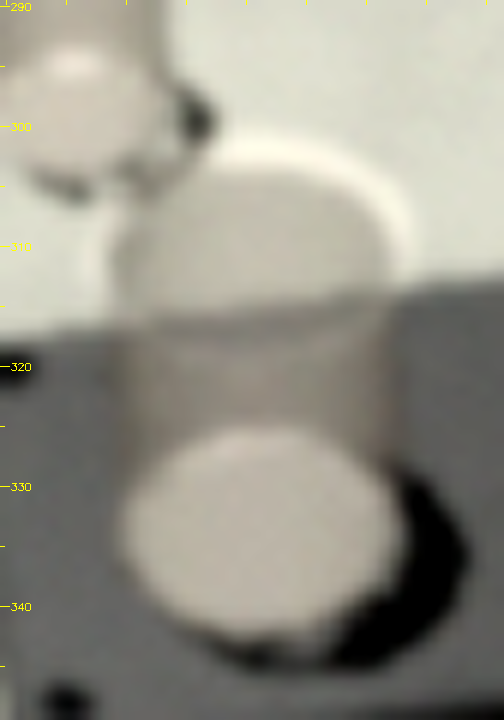

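View pics/q3.png

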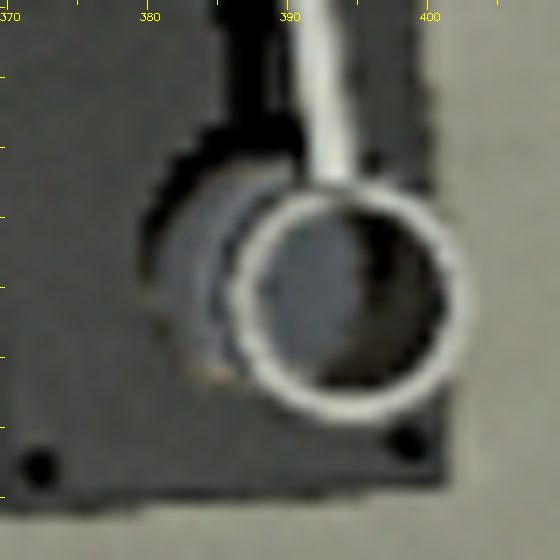

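```bash
python3 - <<'E'
from h import *
a=cv2.imread("pics/side0.png");b=cv2.imread("pics/raw_p_side.png")
cv2.imwrite("pics/r2.png",np.hstack([a[150:370,190:400],b[150:370,190:400]]).repeat(1,0))
t=cv2.imread("pics/raw_p_side.png")
o=np.array([1.5,.5])
for z,n in((.08,"home"),(.085,"high5")):
    crop(t,275,270,315,345,8,f"pics/s_{n}.png",[(c,q+o) for c,q in P("side",holder(.5539,-.1924,np.radians(7.3),z)[:4])])
cv2.imwrite("pics/s.png",np.hstack([cv2.imread("pics/s_home.png"),cv2.imread("pics/s_high5.png")]))
E
```

```text
(no output)
```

View pics/r2.png

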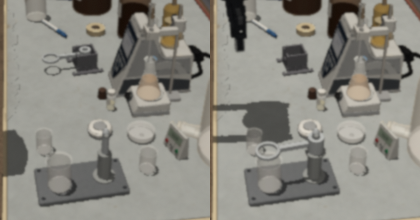

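View pics/s.png

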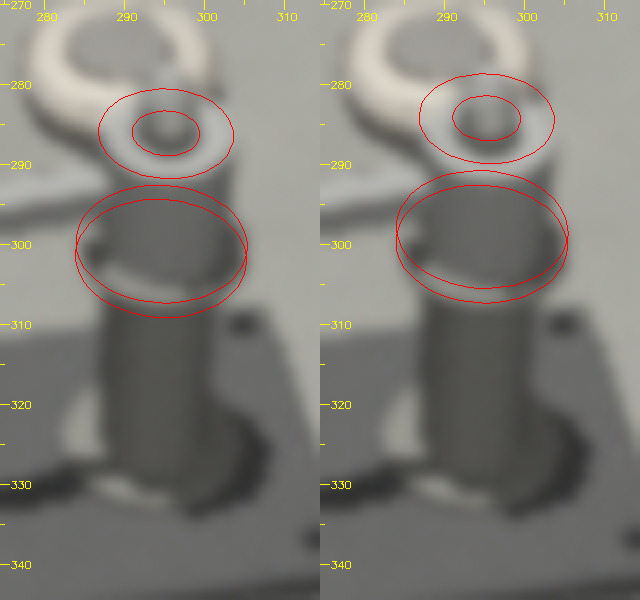

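The left overlay (holder home) fits the sleeve top at (295.6,286) and the flange at (295,305). The beaker and the bystanders have not moved. Handing in.

```bash
python3 -c "
from plant import ticket
print(ticket.hand_in())"
```

```text
the job is handed in; nothing more can be done
None
```

The holder is on the stand's rod, fully home on the shoulder and released. The job was handed in at about 18.5 s of the 66 s allowed.

I pinched the arm to lift the holder out of the dock, stood it on the bench and let go. I then took it by the sleeve and slid it down the rod past the balls.

- **Seating:** resistance rose to about 8 N at the balls. Near the bottom there was a downward pull of about 5 N, which fits the click. It then met a firm stop at about 16 N. That stop was 80.1 mm above the bench grasp height, against 80 mm for the shoulder, and the side picture after release matches that height. I did not read the ball positions directly.
- **Ring over the beaker:** the ring looks about 2 to 4 mm off the beaker's axis. Of this, 2 to 3.5 mm is along the arm, mostly because the ring is 100 mm from the rod and the beaker about 98 mm. The sideways part is 1 to 2 mm. I left it, because the error in the pictures is about as large.
- **Bystanders:** comparing before and after pictures, the beaker and the bystanders in view had not moved.
- **Disagreement:** the two cameras differed by up to about 10 mm in y on single points. I therefore relied on the gripper contacts and on comparing positions within one picture.

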